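# Find the socket that fits the clamp nut and nip it up

## Robot

A 6-joint arm with a two-finger parallel gripper is mounted at the origin on the work surface. World frame = base frame: x ahead of the robot, y to its left, z up, the work surface at z = 0. Lengths are in m, angles in rad, forces in N, time in s.
With the tool pointing down it reaches from about 0.3 to 0.95 m from the base axis. Payload 3.1 kg.
Tool frame: the origin (TCP) lies at the very end of the fingers, on their centre line; the grasp point (between the pads) lies bot.grasp_offset behind it (bot.grasp_offset is the distance from the TCP to the grasp point, in m); z points along the fingers, y is the line along which they close (so a half turn about z gives the same grasp; the last joint's range is limited). The gripper opens to 85 mm and grips with 20 to 120 N. Pads are 22 mm wide; open, the fingers measure 114 mm over their backs; the gripper's body (76 mm by 85 mm) begins 54 mm behind the grasp point. The pads swing forward as they close: fully open they stand 13 mm farther back than shut.
Start: joints at [1.09, 0.308, 1.634, -0, 1.2, -0.07], TCP at [0.25, 0.573, 0.231] pointing down, gripper open.
Joint ranges: [-3.06, 3.06], [-0.79, 1.96], [0.05, 2.63], [-1.19, 4.34], [0.05, 2.64], [-2.94, 2.94]. Speed limits (rad/s): [2.79, 2.79, 3.14, 3.14, 3.14, 3.14].

## Interface

Orientations are given as [roll, pitch, yaw] about the fixed x, y, z axes, in that order (R = Rz(yaw) Ry(pitch) Rx(roll)).
In Python, from workcell import readout, vision, close_job, bot gives the robot as it stands. The module is installed in compiled form; this text tells all that it offers.
- The arm moves only by the tool send_rows, never from a script. Its argument "plan" is a list that holds one entry, the list of rows, each a list of 7 numbers: the shift along the tool's x, y, z normalised to -1 to 1, where 1 is 0.8 m, then the turn, a rotation vector about the tool's x, y, z normalised to -1 to 1, where 1 is 0.5 rad, then the finger opening in mm, from 0 to 85.4. A call has 1 to 5 rows; each row is the pose to reach, as a shift and turn from the pose commanded when the call began, along the tool's axes at that moment; what a row does not reach only later rows make up. A row lasts 1/8 s, in which the tool goes at most 62.5 mm and 10.7 degrees, less where a joint would pass 70% of its speed; a pose out of reach is approached as far as the arm can. A call with a number of a shift or a turn outside -1 to 1 is refused whole. A call with a gripper value outside its range is refused whole. The fingers move at their own pace and stop on an object; "squeeze" is the grip in N (left out, the last holds). Time passes only in rows, so rows that repeat a pose let the fingers close. It gives the time, the measured TCP pose, the force, the opening and the grip force at its end, in the units of the state.
- readout.sense(): the state, without advancing time (a new reading comes with each control period).
- vision.snapshot(name): name is "scene" or "top" or "wrist"; returns the picture (384x512x3 uint8, red, green, blue); there is no depth.
- vision.camera_info(name): a dict with "mtx" (3x3 intrinsics, pixels), "rvec" (rotation vector, rad) and "tvec" (3), from world to camera coordinates, as OpenCV has them. Camera axes: x right, y down, z forward; pixel columns grow to the right and rows downward; lengths in m; the calibration is good to about 2 mm. A picture is of the moment at which its call begins: read the wrist's pose just before it. camera_info takes no time and is no camera call; for the wrist camera it gives the pose at the moment of the call.
- close_job(): hands the job in; it is judged then, once.
The state is a dict: "time_s": time; "joints": joint angles; "qd": joint speeds; "tau": joint torques, N m; "tcp_pos": TCP position; "orientation": TCP orientation; "contact_force": force on the tool from outside, world axes, zero at the start; "torque": the same for the moment, N m; "gripper_width": finger opening in m; "finger_force": force on a finger pad.
Only numpy, scipy, OpenCV 4.12 (cv2) and the standard library are available. Lean on these libraries where they do the work, as an engineer would, in place of code of your own. Each camera call takes 0.05 s, during which the arm holds its last target. There are 200 camera calls.

## Task

The nut on the yellow washer of the bench clamp has worked loose: try the sockets from the dark mat on it, find the one that fits, push it fully down over the nut and with it turn that nut about an eighth of a turn clockwise (seen from above). Finish while still gripping that socket, upright and fully seated on the nut; do not let go. Any socket that does not fit goes back on the mat, standing upright, and everything else, the other two nuts included, stays as it is.

Things in the scene. Friction and masses are not known exactly. Their poses are not given: they have to be found in the camera images.
- clamp: Bench clamp, fixed: wooden block 200 (its x) x 85 x 20 mm under a green steel bar; origin at its underside's centre. Three studs in a row along x, 65 mm apart, each with a round washer 54 mm across, top 37 mm above the bench. Middle washer yellow, outer two dark. On each a hex nut 17 mm high, 24, 28 and 32 mm across flats; which one is on the yellow washer is drawn anew each time.
- clamp_seat (a point): Middle of the yellow washer's top face, at the foot of its nut, straight above the clamp's origin; x along the row of studs, z up. At the start every nut has two flats square to this x. Nut tops are 17 mm above here, their upper 5 mm chamfered, 3 mm in; the brass stud ends 3 mm above the nut.
- mat: Dark rubber mat, fixed, 140 mm (its x) x 360 mm (its y) x 3 mm thick; origin at the centre of its underside. The three sockets stand on it in random order, about 115 mm apart along its y, mouth down.
- socket_red_mid (a point): Steel socket, red band and top, for the 24 mm nut: 60 mm tall, hexagonal outside, 44 mm across flats, 300 g, stands mouth down. Hex recess 26 mm across flats, 24 deep, parallel to the outer flats, two of them square to x. Point: its centre, 30 mm over the rim. Seated, the rim rests on the washer; on a bigger nut it stops 13 mm or more higher; over a smaller nut it goes down but spins loose.
- socket_blue_mid (a point): Steel socket, blue band and top, for the 28 mm nut: 60 mm tall, hexagonal outside, 44 mm across flats, 300 g, stands mouth down. Hex recess 30 mm across flats, 24 deep, parallel to the outer flats, two of them square to x. Point: its centre, 30 mm over the rim. Seated, the rim rests on the washer; on a bigger nut it stops 13 mm or more higher; over a smaller nut it goes down but spins loose.
- socket_white_mid (a point): Steel socket, white band and top, for the 32 mm nut: 60 mm tall, hexagonal outside, 44 mm across flats, 300 g, stands mouth down. Hex recess 34 mm across flats, 24 deep, parallel to the outer flats, two of them square to x. Point: its centre, 30 mm over the rim. Seated, the rim rests on the washer; on a bigger nut it stops 13 mm or more higher; over a smaller nut it goes down but spins loose.
- nut_24 (a joint): Turn of the 24 mm nut, wherever it sits: rad, 0 at the start, grows clockwise seen from above (from -1.5 to 3.0). Stiff, about 0.2 N m, stays where left. The matching socket has 6 to 10 degrees of play each way before it turns the nut.
- nut_28 (a joint): Turn of the 28 mm nut, wherever it sits: rad, 0 at the start, grows clockwise seen from above (from -1.5 to 3.0). Stiff, about 0.2 N m, stays where left. The matching socket has 6 to 10 degrees of play each way before it turns the nut.
- nut_32 (a joint): Turn of the 32 mm nut, wherever it sits: rad, 0 at the start, grows clockwise seen from above (from -1.5 to 3.0). Stiff, about 0.2 N m, stays where left. The matching socket has 6 to 10 degrees of play each way before it turns the nut.
- tin: Bystander: open steel tin of stones, 76 mm across, 30 mm tall; origin at its underside's centre.
- loupe: Bystander: black eye loupe standing upright, 36 mm across, 31 mm tall; origin at its underside's centre.
- graver: Bystander: small wooden-handled graver lying flat, about 150 mm long along its x; origin at its middle, on the bench.
- hammer: Bystander: small hammer lying flat, about 220 mm long along its x; origin near its middle, on the bench.
- jar: Bystander: closed amber glass jar, 60 mm across, 75 mm tall; origin at its underside's centre.
- tweezers: Bystander: dark steel tweezers lying flat, 150 mm long along its x, 5 mm thick; origin at their middle, on the bench.
Not all that is in view belongs to the job. Leave any green look-alike of the part that bears socket_blue_mid alone. Leave any green look-alike of the part that bears socket_red_mid alone.

How it is judged:
By the outcome, as a careful person would: the job done as asked, in the order asked, and still so for the second after the job is handed in, while the arm keeps its last pose, push and grip.
It also fails if it takes over 72 s, if anything falls off the work surface, if the arm or the gripper's body presses on something with over 40 N, if the wrist force passes 120 N, or if a joint passes its speed limit or range.

## Working session

There is one attempt and no reset: what is moved stays moved. The work goes in short steps, Python scripts to look and compute and a tool call to move; the robot and the scene stay as the last step left them, time stands still between calls to the robot, and variables do not carry over. Pictures are saved under pics/ and viewed, at most 10 in all, crops included, and the job is handed in when it is done.

Besides the shell and the picture viewer there is one more tool, called after "Call:" by a JSON object that holds its "api" and its "payload", one argument or row to a line. send_rows: Moves the arm, as the interface text tells. Its arguments: {"type":"object","properties":{"plan":{"type":"array","items":{"type":"array","items":{"type":"array","items":{"type":"number"}}}},"squeeze":{"type":"number"}},"required":["plan"]}

```bash
mkdir -p pics; cat > h.py <<'E'
import numpy as np, cv2
from workcell import readout, vision, bot
def cam(n):
    c=vision.camera_info(n); R=cv2.Rodrigues(np.array(c['rvec'],float))[0]; return np.array(c['mtx'],float),R,np.array(c['tvec'],float).ravel()
def ray(n,px,z,c=None):
    K,R,t=c or cam(n); d=R.T@np.linalg.solve(K,[px[0],px[1],1.]); o=-R.T@t
    return o+d*(z-o[2])/d[2]
def proj(n,P,c=None):
    K,R,t=c or cam(n); p=K@(R@np.array(P,float)+t); return p[:2]/p[2]
def save(n,f):
    im=vision.snapshot(n); cv2.imwrite('pics/'+f,im[:,:,::-1]); return im
E
python3 - <<'E'
from h import *
a=save('top','top1.png'); b=save('scene','sc1.png')
big=cv2.resize(a,(800,600),interpolation=cv2.INTER_CUBIC); cv2.imwrite('pics/top1b.png',big[:,:,::-1])
s=readout.sense(); print(s, bot.grasp_offset)
K,R,t=cam('top'); print(K,-R.T@t); print(R)
E
```

```text
{'time_s': 0.1, 'joints': array([ 1.09031763e+00,  3.08933187e-01,  1.63503188e+00, -2.51675354e-05,
        1.19970583e+00, -6.97189604e-02]), 'qd': array([ 0.00230051, -0.00305152, -0.00427816, -0.00080013,  0.00079599,
        0.00081941]), 'tau': array([-8.00764301e-04, -4.16413987e+01, -2.77643502e+01, -1.42047434e-04,
        4.07330808e-03, -1.74187977e-05]), 'tcp_pos': array([0.24926915, 0.57234048, 0.23016546]), 'orientation': array([-3.13951783e+00, -1.21396797e-04,  2.73084194e+00]), 'contact_force': array([-0.05708943,  0.5859749 , -0.80970332]), 'torque': array([-0.03078456,  0.04428161,  0.03398499]), 'finger_force': 0.0, 'gripper_width': 0.0853041005159238} 0.0187
[[412.64232035   0.         257.92337805]
 [  0.         412.64232035 187.19904869]
 [  0.           0.           1.        ]] [ 0.32975126 -0.01466016  1.29930759]
[[ 0.01991002 -0.99947092 -0.02571914]
 [-0.98151699 -0.0146422  -0.19081403]
 [ 0.19033649  0.02904289 -0.98128922]]
```

View pics/top1b.png

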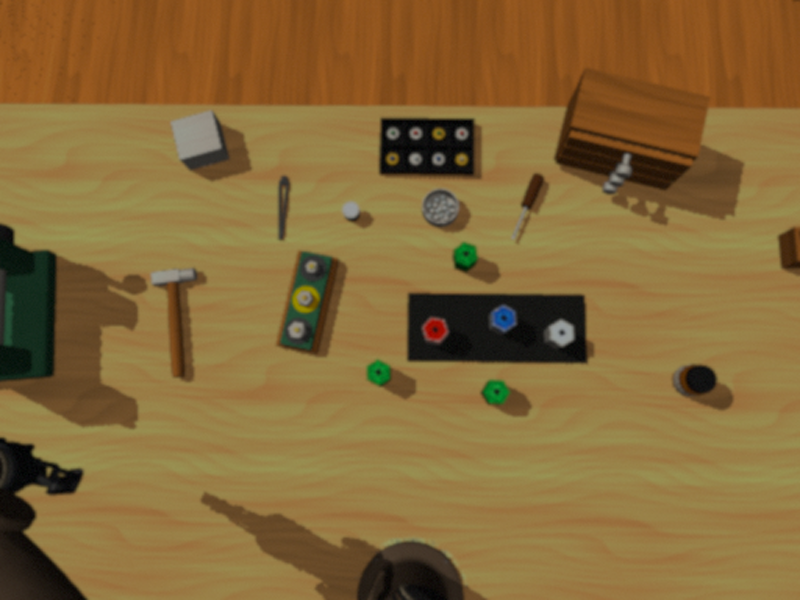

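View pics/sc1.png

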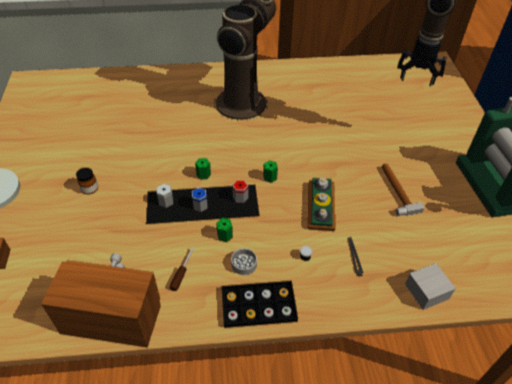

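Top view (800x600): red socket (435,330), blue (504,319) and white (561,333) stand on the mat. Green look-alikes are at (466,256), (378,372) and (496,392), off the mat, so I'll leave those. The clamp's yellow washer is at (306,299). Next I'll measure positions.

```bash
cat > m.py <<'E'
from h import *
a=cv2.imread('pics/top1.png'); hsv=cv2.cvtColor(a,cv2.COLOR_BGR2HSV); H,S,V=cv2.split(hsv); s=.64
def near(m,c,r):
    k=np.zeros_like(m);cv2.circle(k,(int(c[0]*s),int(c[1]*s)),r,255,-1); m=cv2.bitwise_and(m,k)
    cs=cv2.findContours(m,cv2.RETR_EXTERNAL,cv2.CHAIN_APPROX_NONE)[0]; return max(cs,key=cv2.contourArea)
def cen(c): M=cv2.moments(c); return np.array([M['m10'],M['m01']])/M['m00']
u=lambda b:(b*255).astype('uint8')
ms={'red':(u(((H<8)|(H>172))&(S>150)&(V>150)),(435,330)),'blue':(u((H>100)&(H<130)&(S>120)&(V>100)),(504,319)),'white':(u((S<60)&(V>130)),(561,333))}
for n,(m,c) in ms.items():
    k=near(m,c,14); p=cen(cv2.convexHull(k)); print(n,p,cv2.contourArea(k),ray('top',p,.063))
y=near(u((H>22)&(H<35)&(S>200)&(V>120)),(306,299),14); print('yel',cen(cv2.convexHull(y)),ray('top',cen(cv2.convexHull(y)),.037))
mat=near(u((V<60)),(497,328),70); r=cv2.minAreaRect(mat); print('mat',r); print([ray('top',q,.003).round(4) for q in cv2.boxPoints(r)], ray('top',r[0],.003))
# clamp outer nuts tops
for c in [(312,267),(298,329)]:
    print(ray('top',(c[0]*s,c[1]*s),.056))
E
python3 m.py
```

```text
red [278.23174603 210.61746032] 100.5 [ 0.49852723 -0.0407675   0.063     ]
blue [321.96309963 203.21156212] 128.5 [ 0.52321295 -0.17237668  0.063     ]
white [358.87825059 212.60520095] 133.5 [ 0.49648775 -0.28235657  0.063     ]
yel [194.70064279 191.04315886] [0.55941563 0.22002889 0.037     ]
mat ((318.4878845214844, 209.68028259277344), (113.39603424072266, 42.4410400390625), 0.5906571745872498)
[array([0.4436, 0.0095, 0.003 ]), array([0.5792, 0.0106, 0.003 ]), array([ 0.5808, -0.3495,  0.003 ]), array([ 0.4462, -0.3436,  0.003 ])] [ 0.51178147 -0.16890757  0.003     ]
[0.61983498 0.20410404 0.056     ]
[0.49528246 0.22570542 0.056     ]
```

```bash
cat >> h.py <<'E'
from scipy.spatial.transform import Rotation as Ro
def go(xyz,yaw,p=None,o=None):
    """row numbers (shift/0.8, rotvec/0.5) to a vertical tool pose; yaw in rad of tool"""
    s=readout.sense(); R0=Ro.from_euler('xyz',s['orientation'] if o is None else o); p=s['tcp_pos'] if p is None else np.array(p)
    d=R0.inv().apply(np.array(xyz)-p)/.8; r=(R0.inv()*Ro.from_euler('xyz',[np.pi,0,yaw])).as_rotvec()/.5
    print('row',d.round(4),r.round(4),'n rows',np.linalg.norm(d)*.8/.0625, np.linalg.norm(r)*.5/.187)
E
python3 - <<'E'
from h import *
K,R,t=cam('wrist'); s=readout.sense(); R0=Ro.from_euler('xyz',s['orientation'])
print('cam in tool',R0.inv().apply(-R.T@t-s['tcp_pos']),'view dir in tool',R0.inv().apply(R[2]),'x',R0.inv().apply(R[0])); print(K)
for yaw in (2.73,1.57+1.4,1.4): print(yaw); go([.50,.22,.25],yaw)
E
```

```text
cam in tool [ 7.55883828e-02 -8.41558214e-05 -1.41158023e-01] view dir in tool [-2.94751173e-01  1.76114971e-04  9.55574024e-01] x [1.15727241e-03 9.99999315e-01 1.72663286e-04]
[[291.54089374   0.         256.91553617]
 [  0.         291.54089374 197.62305724]
 [  0.           0.           1.        ]]
2.73
row [-0.4632 -0.2787 -0.0243] [-0.0041 -0.0002  0.0017] n rows 6.92641424382105 0.011991859023604607
2.9699999999999998
row [-0.4632 -0.2787 -0.0243] [-0.0041 -0.0007 -0.4783] n rows 6.92641424382105 1.2789674967306512
1.4
row [-0.4632 -0.2787 -0.0243] [-3.7000e-03  2.6000e-03  2.6617e+00] n rows 6.92641424382105 7.116809848953286
```

```bash
python3 - <<'E'
from h import *
go([.56,.22,.14],2.443)
go([.40,.40,.20],2.443)
E
```

```text
row [-0.532  -0.2485  0.1132] [-4.200e-03  4.000e-04  5.757e-01] n rows 7.6537431780102825 1.5393022314138114
row [-0.2588 -0.1222  0.0379] [-4.200e-03  4.000e-04  5.757e-01] n rows 3.6949603553130226 1.5393022314138114
```

Call:
{"api": "send_rows", "payload": {
  "plan": [
    [[-0.075,-0.035,0.016,0,0,0.28,85],[-0.15,-0.07,0.03,0,0,0.576,85],[-0.22,-0.105,0.05,-0.004,0,0.576,85],[-0.29,-0.137,0.06,-0.004,0,0.576,85],[-0.35,-0.165,0.076,-0.004,0,0.576,85]]
  ]
}}

```text
time_s: 0.72
tcp_pos: [0.4527, 0.3409, 0.1709]
orientation: [3.139, -0.0, 2.443]
contact_force: [1.4, 1.6, 0.6]
gripper_width: 0.0848
finger_force: 0.0
```

```bash
python3 - <<'E'
from h import *
go([.56,.22,.14],2.443)
E
```

```text
row [-0.2    -0.0296  0.0385] [ 0.0052 -0.0003 -0.0001] n rows 2.6337628448490578 0.01388462822511293
```

Call:
{"api": "send_rows", "payload": {
  "plan": [
    [[-0.07,-0.01,0.013,0,0,0,85],[-0.14,-0.02,0.026,0,0,0,85],[-0.195,-0.03,0.038,0,0,0,85],[-0.195,-0.03,0.038,0,0,0,85]]
  ]
}}

```text
time_s: 1.23
tcp_pos: [0.5565, 0.2208, 0.1392]
orientation: [-3.141, -0.001, 2.438]
contact_force: [-1.0, -0.2, 0.4]
gripper_width: 0.085
finger_force: 0.0
```

```bash
python3 - <<'E'
from h import *
im=save('wrist','w1.png'); print(readout.sense()['tcp_pos'],readout.sense()['qd'].round(3))
cv2.imwrite('pics/w1b.png',cv2.resize(im,(800,600),interpolation=cv2.INTER_CUBIC)[:,:,::-1])
np.save('w1c.npy',np.hstack([x.ravel() for x in cam('wrist')]))
E
```

```text
[0.55555609 0.22234519 0.13958109] [ 0.043 -0.019  0.009  0.011  0.006  0.004]
```

View pics/w1b.png

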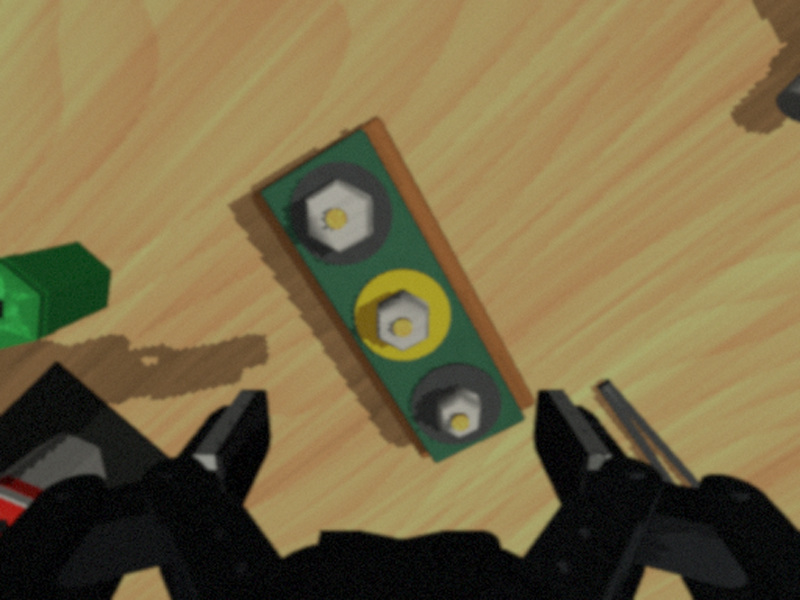

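The wrist view (800x600) shows the yellow washer at (403,315), with its nut looking mid-sized. The nut at (340,215) is larger and the one at (460,412) smaller. I'll measure them next.

```bash
cat > m2.py <<'E'
from h import *
v=np.load('w1c.npy'); c=(v[:9].reshape(3,3),v[9:18].reshape(3,3),v[18:])
a=cv2.imread('pics/w1.png'); H,S,V=cv2.split(cv2.cvtColor(a,cv2.COLOR_BGR2HSV)); u=lambda b:(b*255).astype('uint8')
def big(m,p,r):
    k=np.zeros_like(m);cv2.circle(k,(int(p[0]*.64),int(p[1]*.64)),r,255,-1); m=cv2.bitwise_and(m,k)
    return cv2.convexHull(max(cv2.findContours(m,cv2.RETR_EXTERNAL,cv2.CHAIN_APPROX_NONE)[0],key=cv2.contourArea))
def flat(h,z): return np.array([ray('',q[0],z,c)[:2] for q in h])
y=big(u((H>20)&(H<36)&(S>140)&(V>60)),(403,315),36); P=flat(y,.037); (o,r)=cv2.minEnclosingCircle(P.astype('float32')); e=cv2.fitEllipse((P*1000).astype('float32'))
print('washer',o,r,e)
for p in [(340,215),(403,320),(460,412)]:
    h=big(u((S<75)&(V>95)),p,26); P=flat(h,.052)*1000
    ang=np.arange(0,180,2); w=[np.ptp(P@[np.cos(t),np.sin(t)]) for t in np.radians(ang)]
    print(p,cv2.contourArea(P.astype('float32')),'minw',min(w),'max',max(w),P.mean(0), np.sqrt(cv2.contourArea(P.astype('float32'))/.866))
g=big(u((H>50)&(H<90)&(S>80)),(400,310),300) if 0 else None
m=u((H>55)&(H<90)&(S>60)&(V>40)); k=np.zeros_like(m); cv2.fillPoly(k,[np.array([[150,70],[250,70],[350,300],[270,300],[150,130]])],255)
pts=cv2.findNonZero(cv2.bitwise_and(m,k)); G=flat(cv2.convexHull(pts),.034)*1000; print('bar',cv2.minAreaRect(G.astype('float32')))
E
python3 m2.py
```

```text
washer (0.5582486391067505, 0.22021332383155823) 0.027393199503421783 ((558.3846435546875, 220.2007598876953), (54.05265426635742, 54.27383804321289), 63.22278594970703)
(340, 215) 803.7222904565278 minw 30.598727859996416 max 34.593666195801916 [493.62578321 234.11545929] 30.464500418463583
(403, 320) 613.3925525401719 minw 25.921965185121962 max 30.838911822418538 [557.57148367 223.24612525] 26.614009241782355
(460, 412) 484.88056365633383 minw 22.013837610247265 max 29.437398290581626 [621.7469976  211.43847835] 23.662380947835274
bar ((558.0214233398438, 220.51303100585938), (62.123138427734375, 191.05885314941406), 79.78911590576172)
```

Measured flats of about 30.5, 26.6 and 23.7 mm match 32, 28 and 24 in that order. So the yellow washer carries the 28 mm nut and the blue socket should fit. Clamp x lies at −10.2°.

```bash
python3 - <<'E'
from h import *
go([.523,-.172,.15],2.443)
E
```

```text
row [-0.2872 -0.4027 -0.0136] [ 0.0005 -0.0035 -0.0067] n rows 6.333182780893605 0.02025247532423692
```

Call:
{"api": "send_rows", "payload": {
  "plan": [
    [[-0.045,-0.063,-0.013,0,0,0,85],[-0.09,-0.126,-0.013,0,0,0,85],[-0.135,-0.189,-0.013,0,0,0,85],[-0.18,-0.252,-0.013,0,0,0,85],[-0.22,-0.308,-0.013,0,0,0,85]]
  ]
}}

```text
time_s: 1.9
tcp_pos: [0.5313, -0.0784, 0.1509]
orientation: [3.139, -0.0, 2.444]
contact_force: [0.7, -0.5, 0.1]
gripper_width: 0.0852
finger_force: 0.0
```

Call:
{"api": "send_rows", "payload": {
  "plan": [
    [[-0.034,-0.048,0,0,0,0,85],[-0.067,-0.095,0,0,0,0,85],[-0.067,-0.095,0,0,0,0,85],[-0.067,-0.095,0,0,0,0,85]]
  ]
}}

```text
time_s: 2.4
tcp_pos: [0.5238, -0.1693, 0.1503]
orientation: [3.139, -0.001, 2.443]
contact_force: [0.5, 0.7, 0.2]
gripper_width: 0.0851
finger_force: 0.0
```

```bash
python3 - <<'E'
from h import *
im=save('wrist','w2.png'); s=readout.sense(); print(s['tcp_pos'],s['orientation'],s['joints'].round(2))
cv2.imwrite('pics/w2b.png',cv2.resize(im,(800,600),interpolation=cv2.INTER_CUBIC)[:,:,::-1])
np.save('w2c.npy',np.hstack([x.ravel() for x in cam('wrist')]))
E
```

```text
[ 0.52387237 -0.16899765  0.1502909 ] [ 3.13920644e+00 -1.22473012e-03  2.44432331e+00] [-0.39  0.26  1.88  0.    1.01 -1.27]
```

View pics/w2b.png

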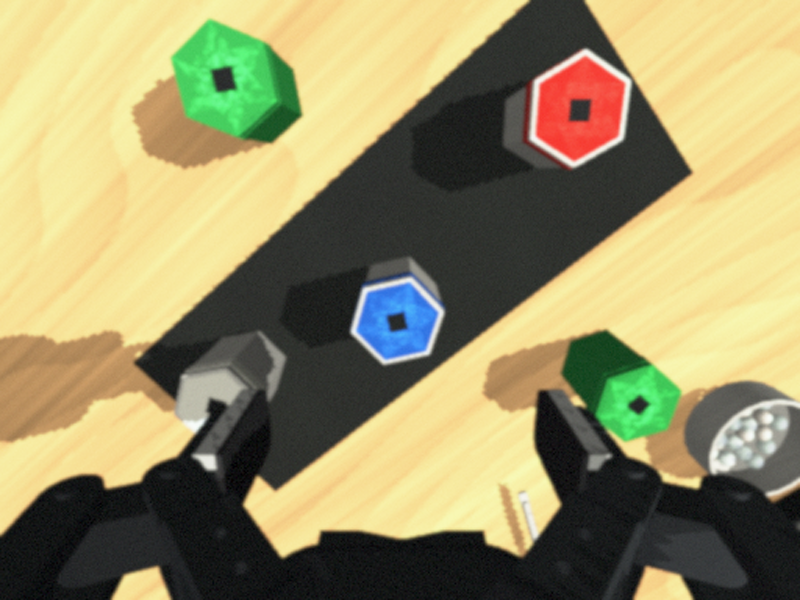

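The wrist view (800x600) shows the blue socket at (398,320) on the mat, with its white rim edge sharp. Red is at (580,108), white at (225,390), and the green look-alikes at (235,80) and (635,400). Now to find the hexagon's centre and orientation.

```bash
cat > m3.py <<'E'
from h import *
v=np.load('w2c.npy'); c=(v[:9].reshape(3,3),v[9:18].reshape(3,3),v[18:])
a=cv2.imread('pics/w2.png'); H,S,V=cv2.split(cv2.cvtColor(a,cv2.COLOR_BGR2HSV)); u=lambda b:(b*255).astype('uint8')
def hexa(m,p,r,z):
    k=np.zeros_like(m);cv2.circle(k,(int(p[0]*.64),int(p[1]*.64)),r,255,-1); m=cv2.bitwise_and(m,k)
    h=cv2.convexHull(max(cv2.findContours(m,cv2.RETR_EXTERNAL,cv2.CHAIN_APPROX_NONE)[0],key=cv2.contourArea))
    P=np.array([ray('',q[0],z,c)[:2] for q in h])*1000; ang=np.arange(0,60,1)
    w=[sum(np.ptp(P@[np.cos(t),np.sin(t)]) for t in np.radians([x,x+60,x+120]))/3 for x in ang]
    i=np.argmin(w); M=cv2.moments(P.astype('float32')); print('c',M['m10']/M['m00'],M['m01']/M['m00'],'flat normal deg',ang[i],'af',w[i],'max',max(w))
hexa(u((H>98)&(H<125)&(S>130)&(V>140)),(398,320),45,.063)
hexa(u(((H>98)&(H<125)&(S>90)&(V>120))|((S<60)&(V>190))),(398,320),34,.063)
hexa(u((H>50)&(H<75)&(S>120)&(V>150)),(638,403),34,.06)
hexa(u((H<8)|(H>172))&u((S>120)&(V>140)),(580,108),45,.063)
E
python3 m3.py
```

```text
c 523.5638146988872 -172.1599520538642 flat normal deg 34 af 37.999364302246704 max 42.72912274119101
c 523.1637232626761 -171.23040098932384 flat normal deg 34 af 44.812043579441244 max 50.141799634779254
c 650.1024424363496 -99.35732908521828 flat normal deg 41 af 43.36263047590848 max 48.06036912687267
c 498.61758191720526 -40.648194991965646 flat normal deg 50 af 38.73544592021693 max 43.86458377062445
```

```bash
python3 - <<'E'
from h import *
go([.5234,-.1717,.11],np.radians(124)); go([.5234,-.1717,.029],np.radians(124))
E
```

```text
row [-0.0018 -0.0031  0.0504] [ 0.0044 -0.0031  0.5602] n rows 0.6461470480288334 1.4980017962785241
row [-0.0019 -0.0033  0.1516] [ 0.0044 -0.0031  0.5602] n rows 1.941150796435676 1.4980017962785241
```

Call:
{"api": "send_rows", "payload": {
  "plan": [
    [[-0.002,-0.003,0.025,0.004,-0.003,0.28,85],[-0.002,-0.003,0.05,0.004,-0.003,0.56,85],[-0.002,-0.003,0.09,0.004,-0.003,0.56,85],[-0.002,-0.003,0.125,0.004,-0.003,0.56,85],[-0.002,-0.003,0.1515,0.004,-0.003,0.56,85]]
  ]
}}

```text
time_s: 3.08
tcp_pos: [0.5233, -0.171, 0.0279]
orientation: [-3.141, -0.001, 2.166]
contact_force: [0.6, -0.7, -0.0]
gripper_width: 0.0848
finger_force: 0.0
```

Call:
{"api": "send_rows", "payload": {
  "plan": [
    [[0,0,0,0,0,0,85],[0,0,0,0,0,0,30],[0,0,0,0,0,0,30],[0,0,0,0,0,0,30],[0,0,0,0,0,0,30]]
  ],
  "squeeze": 80
}}

```text
time_s: 3.7
tcp_pos: [0.5253, -0.1739, 0.0308]
orientation: [3.14, 0.003, 2.163]
contact_force: [0.7, 1.0, 6.5]
gripper_width: 0.043
finger_force: 82.6
```

Call:
{"api": "send_rows", "payload": {
  "plan": [
    [[0,0,0,0,0,0,30],[0,0,0,0,0,0,30],[0,0,0,0,0,0,30],[0,0,0,0,0,0,30]]
  ]
}}

```text
time_s: 4.2
tcp_pos: [0.5253, -0.1739, 0.0308]
orientation: [3.14, 0.003, 2.163]
contact_force: [0.8, 1.2, 6.8]
gripper_width: 0.0429
finger_force: 82.6
```

Call:
{"api": "send_rows", "payload": {
  "plan": [
    [[0,0,-0.02,0,0,0,30],[0,0,-0.06,0,0,0,30],[0,0,-0.12,0,0,0,30],[0,0,-0.14,0,0,0,30],[0,0,-0.14,0,0,0,30]]
  ]
}}

```text
time_s: 4.82
tcp_pos: [0.5242, -0.1736, 0.142]
orientation: [3.14, 0.003, 2.163]
contact_force: [0.5, 0.2, -3.4]
gripper_width: 0.0429
finger_force: 82.0
```

```bash
python3 - <<'E'
from h import *
im=save('wrist','w3.png'); s=readout.sense(); print(s['tcp_pos'],s['orientation'],s['contact_force'],s['finger_force'],s['gripper_width'])
R0=Ro.from_euler('xyz',s['orientation']); c=cam('wrist')
H,S,V=cv2.split(cv2.cvtColor(im,cv2.COLOR_RGB2HSV)); m=((H>98)&(H<125)&(S>120)&(V>90)).astype('uint8')
k=max(cv2.findContours(m,cv2.RETR_EXTERNAL,cv2.CHAIN_APPROX_NONE)[0],key=cv2.contourArea)
z=s['tcp_pos'][2]+.034
P=np.array([R0.inv().apply(ray('',q[0],z,c)-s['tcp_pos'])[:2]*1000 for q in cv2.convexHull(k)])
print('blue hull in tool mm',P.min(0),P.max(0),np.array([cv2.moments(P.astype('float32'))[x] for x in('m10','m01')])/cv2.moments(P.astype('float32'))['m00'])
cv2.imwrite('pics/w3b.png',cv2.resize(im[150:384,100:420],(800,585),interpolation=cv2.INTER_CUBIC)[:,:,::-1])
go([.5583,.2202,.15],np.radians(139.8))
E
```

```text
[ 0.52289888 -0.17304996  0.14043552] [-3.14094656e+00 -9.10465636e-05  2.16267882e+00] [-1.38293388e-01  5.82048964e-04 -4.43371583e+00] 81.97128098602661 0.043187109677401414
blue hull in tool mm [-18.44395525 -19.30085332] [25.01649538 18.88558897] [ 3.22849186 -0.20876387]
row [ 0.3833  0.311  -0.0121] [-1.300e-03 -4.000e-04 -5.546e-01] n rows 6.319296186224491 1.4828460389552072
```

View pics/w3b.png

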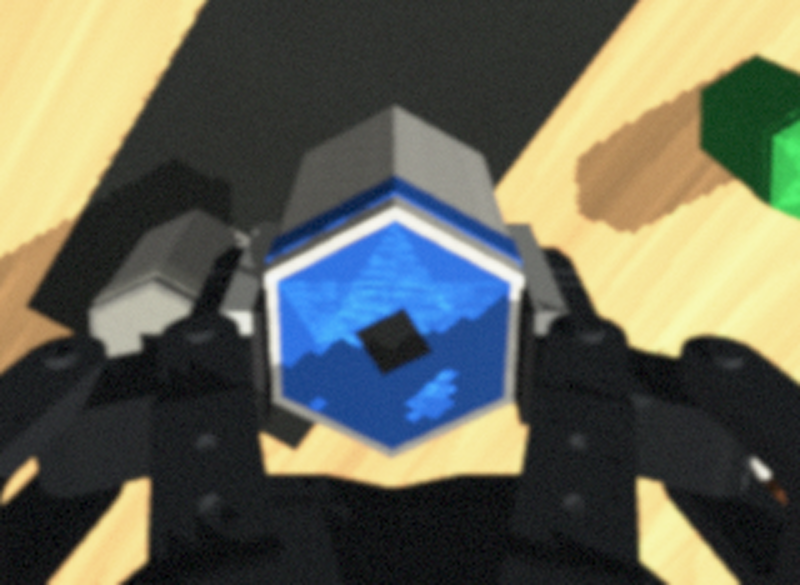

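The crop shows the blue socket held square between the pads, top face centred near (394,340) and no visible tilt. Next, its offset along tool x.

```bash
python3 - <<'E'
from h import *
s=readout.sense(); R0=Ro.from_euler('xyz',s['orientation']); c=cam('wrist')
for dz in (.030,.034):
  for q in [(394,342),(395,208),(393,455),(266,275),(523,280)]:
    print(dz,q,(R0.inv().apply(ray('',(100+q[0]/2.5,150+q[1]/2.5),s['tcp_pos'][2]+dz,c)-s['tcp_pos'])[:2]*1000).round(1))
E
```

```text
0.03 (394, 342) [0.1 0.1]
0.03 (395, 208) [25.8  0.2]
0.03 (393, 455) [-24.2  -0. ]
0.03 (266, 275) [ 13.3 -21.8]
0.03 (523, 280) [12.4 22.2]
0.034 (394, 342) [2.8 0.1]
0.034 (395, 208) [27.6  0.2]
0.034 (393, 455) [-20.6  -0.1]
0.034 (266, 275) [ 15.5 -21. ]
0.034 (523, 280) [14.7 21.4]
```

Call:
{"api": "send_rows", "payload": {
  "plan": [
    [[0.055,0.045,-0.012,0,0,-0.27,30],[0.11,0.09,-0.012,0,0,-0.555,30],[0.167,0.135,-0.012,0,0,-0.555,30],[0.22,0.18,-0.012,0,0,-0.555,30],[0.275,0.223,-0.012,0,0,-0.555,30]]
  ]
}}

```text
time_s: 5.5
tcp_pos: [0.5469, 0.1103, 0.1476]
orientation: [-3.138, -0.002, 2.44]
contact_force: [1.5, -0.3, -2.9]
gripper_width: 0.0429
finger_force: 82.4
```

```bash
python3 - <<'E'
from h import *
go([.5594,.2192,.12],np.radians(139.8))
E
```

```text
row [0.0759 0.1142 0.0342] [-0.008  -0.0048  0.0006] n rows 1.8088894856962239 0.024863141831912277
```

Call:
{"api": "send_rows", "payload": {
  "plan": [
    [[0.03,0.045,0.014,0,0,0,30],[0.06,0.09,0.028,0,0,0,30],[0.076,0.114,0.034,0,0,0,30],[0.076,0.114,0.034,0,0,0,30],[0.076,0.114,0.034,0,0,0,30]]
  ]
}}

```text
time_s: 6.12
tcp_pos: [0.5607, 0.2165, 0.1223]
orientation: [-3.139, 0.0, 2.44]
contact_force: [0.4, 1.0, -4.0]
gripper_width: 0.0431
finger_force: 82.3
```

```bash
python3 - <<'E'
from h import *
s=[]
for i in range(4):
    im=save('wrist','w4.png'); q=readout.sense(); s.append(np.r_[q['tcp_pos'],q['orientation']])
s=np.array(s); print(s.round(4)); c=cam('wrist')
print('washer px exp (crop)',(proj('',[.5583,.2202,.037],c)-[100,100])*2.5)
cv2.imwrite('pics/w4b.png',cv2.resize(im[100:340,100:420],(800,600),interpolation=cv2.INTER_CUBIC)[:,:,::-1])
go([.5594,.2192,.12],np.radians(139.8),s[:,:3].mean(0))
E
```

```text
[[ 5.6110e-01  2.1630e-01  1.2280e-01 -3.1398e+00  7.0000e-04  2.4393e+00]
 [ 5.6140e-01  2.1630e-01  1.2320e-01 -3.1406e+00  1.0000e-03  2.4389e+00]
 [ 5.6150e-01  2.1640e-01  1.2340e-01 -3.1411e+00  1.2000e-03  2.4387e+00]
 [ 5.6160e-01  2.1650e-01  1.2360e-01 -3.1415e+00  1.3000e-03  2.4387e+00]]
washer px exp (crop) [394.77873117 244.76720644]
row [0.0042 0.0011 0.0041] [-0.0002  0.0026 -0.0025] n rows 0.07627796366221631 0.009569341760937513
```

View pics/w4b.png

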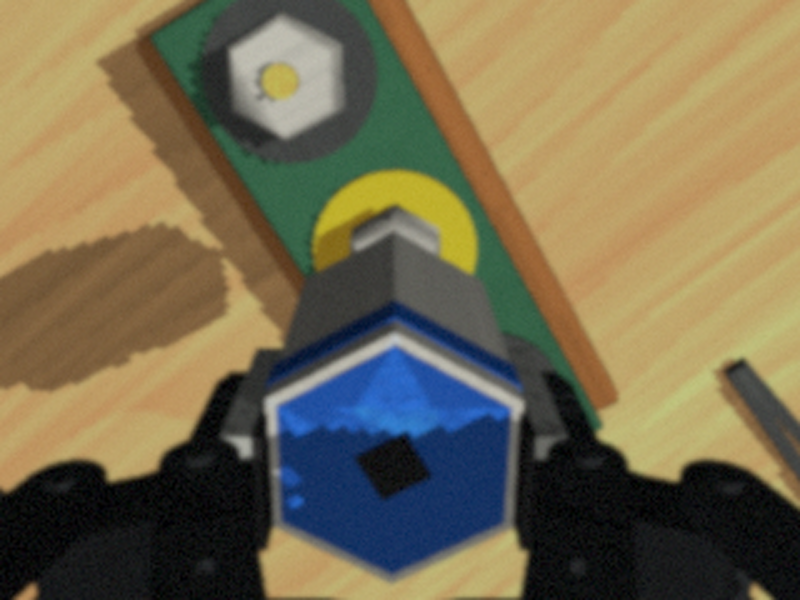

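The washer is centred at crop (395,247), as calculated, and the nut's flats match the socket's. Descending to just above the nut.

Call:
{"api": "send_rows", "payload": {
  "plan": [
    [[0.002,0.0005,0.012,0,0,0,30],[0.004,0.001,0.024,0,0,0,30],[0.004,0.001,0.036,0,0,0,30],[0.004,0.001,0.041,0,0,0,30],[0.004,0.001,0.041,0,0,0,30]]
  ]
}}

```text
time_s: 6.95
tcp_pos: [0.5591, 0.2202, 0.0898]
orientation: [-3.14, 0.0, 2.44]
contact_force: [-0.3, 0.2, -2.9]
gripper_width: 0.043
finger_force: 82.3
```

Call:
{"api": "send_rows", "payload": {
  "plan": [
    [[0,0,0,0,0,0,30],[0,0,0,0,0,0,30],[0,0,0,0,0,0,30]]
  ]
}}

```text
time_s: 7.32
tcp_pos: [0.5598, 0.2204, 0.0909]
orientation: [3.141, 0.001, 2.44]
contact_force: [-0.1, -0.1, -3.2]
gripper_width: 0.0428
finger_force: 82.3
```

```bash
python3 - <<'E'
from h import *
s=readout.sense(); print(s['tcp_pos'],s['orientation'],s['contact_force'],s['qd'].round(3))
go([.5594,.2192,.063],np.radians(139.8))
E
```

```text
[0.55976009 0.22041371 0.09089102] [3.14119264e+00 1.29833889e-03 2.44028213e+00] [-0.10915749 -0.06927923 -3.16509028] [ 0.001  0.002  0.002  0.    -0.001 -0.001]
row [-0.0006 -0.0015  0.0349] [0.0008 0.0026 0.0006] n rows 0.4467158681527916 0.0074542812959712
```

Call:
{"api": "send_rows", "payload": {
  "plan": [
    [[-0.0005,-0.0015,0.003,0,0,0,30],[-0.0005,-0.0015,0.007,0,0,0,30],[-0.0005,-0.0015,0.011,0,0,0,30],[-0.0005,-0.0015,0.015,0,0,0,30],[-0.0005,-0.0015,0.018,0,0,0,30]]
  ]
}}

```text
time_s: 7.95
tcp_pos: [0.5599, 0.2188, 0.0765]
orientation: [3.141, 0.003, 2.441]
contact_force: [1.9, -1.6, -3.6]
gripper_width: 0.043
finger_force: 82.6
```

Call:
{"api": "send_rows", "payload": {
  "plan": [
    [[0,0,0.004,0,0,0,30],[0,0,0.008,0,0,0,30],[0,0,0.012,0,0,0,30],[0,0,0.016,0,0,0,30],[0,0,0.016,0,0,0,30]]
  ]
}}

```text
time_s: 8.57
tcp_pos: [0.56, 0.2186, 0.0648]
orientation: [-3.141, 0.002, 2.441]
contact_force: [0.1, -5.7, 6.8]
gripper_width: 0.0431
finger_force: 83.6
```

Seated: TCP z is 0.0648, as expected for the rim on the washer, and there is a reaction force. I'll add a slight push, then turn clockwise.

Call:
{"api": "send_rows", "payload": {
  "plan": [
    [[0,0,0.004,0,0,0,30],[0,0,0.006,0,0,0,30],[0,0,0.006,0,0,0,30]]
  ]
}}

```text
time_s: 8.95
tcp_pos: [0.5601, 0.2186, 0.0648]
orientation: [-3.14, 0.002, 2.441]
contact_force: [-8.7, -9.7, 30.2]
gripper_width: 0.0428
finger_force: 86.8
```

Call:
{"api": "send_rows", "payload": {
  "plan": [
    [[0,0,0,0,0,0.15,30],[0,0,0,0,0,0.3,30],[0,0,0,0,0,0.45,30],[0,0,0,0,0,0.6,30],[0,0,0,0,0,0.6,30]]
  ]
}}

```text
time_s: 9.57
tcp_pos: [0.5609, 0.2178, 0.0647]
orientation: [3.142, 0.004, 2.141]
contact_force: [-7.5, -12.9, 29.0]
gripper_width: 0.043
finger_force: 86.5
```

```bash
python3 - <<'E'
from h import *
s=readout.sense(); print(s['tcp_pos'],s['orientation'],s['contact_force'],s['torque'],s['joints'].round(2))
E
```

```text
[0.56089167 0.21781124 0.06474387] [3.14150464 0.00419896 2.14124606] [ -7.53302801 -12.8836044   28.97394394] [-1.94357987  1.23687189 -0.05338655] [ 0.3   0.47  1.79 -0.01  0.88 -0.27]
```

Call:
{"api": "send_rows", "payload": {
  "plan": [
    [[-0.0005,-0.001,0,0,0,0.15,30],[-0.0005,-0.001,0,0,0,0.3,30],[-0.0005,-0.001,0,0,0,0.45,30],[-0.0005,-0.001,0,0,0,0.6,30],[-0.0005,-0.001,0,0,0,0.6,30]]
  ]
}}

```text
time_s: 10.2
tcp_pos: [0.5605, 0.2176, 0.0647]
orientation: [3.14, 0.003, 1.841]
contact_force: [-7.0, -10.5, 27.9]
gripper_width: 0.0426
finger_force: 86.4
```

```bash
python3 - <<'E'
from h import *
s=readout.sense(); print(s['tcp_pos'],s['orientation'],s['contact_force'],s['torque'],s['joints'].round(2))
im=save('wrist','w5.png')
cv2.imwrite('pics/w5b.png',cv2.resize(im[100:340,100:420],(800,600),interpolation=cv2.INTER_CUBIC)[:,:,::-1])
E
```

```text
[0.56054254 0.21760155 0.06474186] [3.13970248e+00 3.11080508e-03 1.84073505e+00] [ -7.02471309 -10.51133163  27.90204678] [-1.71384026  1.30459593 -0.13297855] [ 0.3   0.47  1.79 -0.    0.88  0.03]
```

View pics/w5b.png

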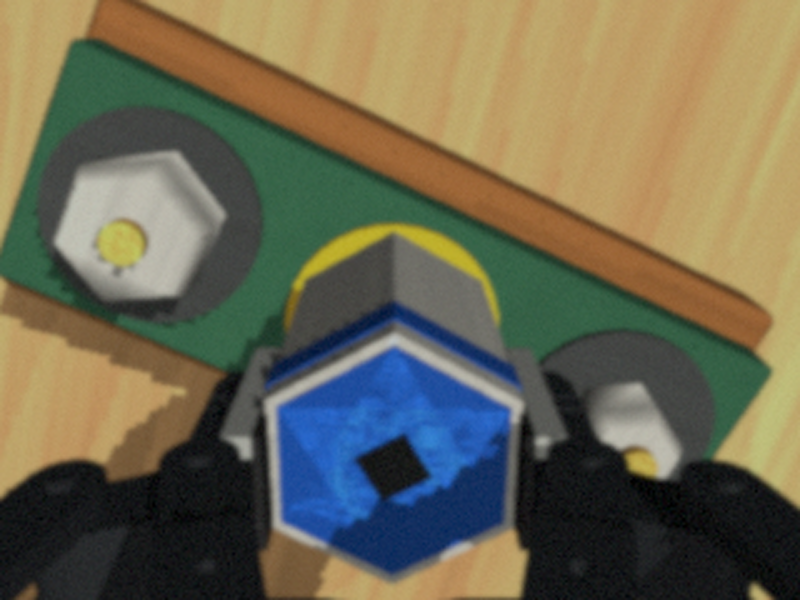

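The crop shows the blue socket still square in the pads, sitting down on the yellow washer, with both outer nuts clear of the fingers. About 34° is done, so here is the last 19°.

Call:
{"api": "send_rows", "payload": {
  "plan": [
    [[0,0,0,0,0,0.15,30],[0,0,0,0,0,0.3,30],[0,0,0,0,0,0.45,30],[0,0,0,0,0,0.6,30],[0,0,0,0,0,0.65,30]]
  ]
}}

```text
time_s: 10.88
tcp_pos: [0.5602, 0.2176, 0.0647]
orientation: [3.139, 0.003, 1.517]
contact_force: [-7.9, -8.8, 28.2]
gripper_width: 0.043
finger_force: 86.1
```

Call:
{"api": "send_rows", "payload": {
  "plan": [
    [[0,0,0,0,0,0,30],[0,0,0,0,0,0,30],[0,0,0,0,0,0,30]]
  ]
}}

```text
time_s: 11.25
tcp_pos: [0.5603, 0.2175, 0.0647]
orientation: [3.139, 0.003, 1.517]
contact_force: [-7.0, -10.0, 28.8]
gripper_width: 0.0431
finger_force: 86.3
```

```bash
python3 - <<'E'
from h import *
s=readout.sense(); print(s['tcp_pos'],s['orientation'],np.degrees(2.441-s['orientation'][2]),s['contact_force'],s['torque'],s['finger_force'])
im=save('wrist','w6.png'); t=save('top','top2.png')
a=cv2.resize(im[100:340,100:420],(440,330)); b=cv2.resize(t[110:270,140:400],(536,330)); cv2.imwrite('pics/w6b.png',cv2.resize(np.hstack([a,b]),(800,270))[:,:,::-1])
E
```

```text
[0.56027448 0.21754638 0.06474759] [3.13937693e+00 2.66289061e-03 1.51738458e+00] 52.91926572297849 [-6.95159334 -9.96972854 28.78104073] [-1.63301351  1.43024905  0.29909369] 86.34470343589783
```

View pics/w6b.png

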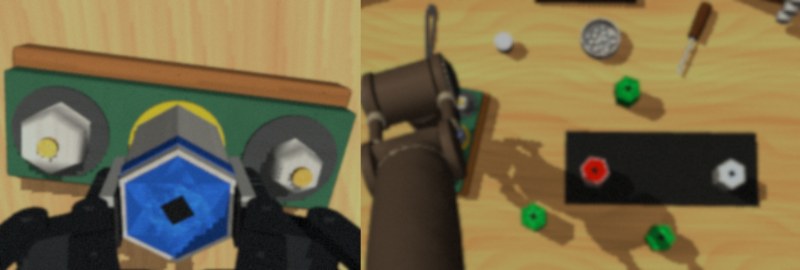

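The left half shows the socket seated and gripped after turning 52.9°, less the play, so the nut has moved about 45°. The right half shows the other sockets, the look-alikes and the visible bystanders undisturbed.

```bash
python3 -c "
from workcell import close_job; print(close_job())"
```

```text
the job is handed in; nothing more can be done
None
```

The job is handed in: the blue 28 mm socket fits the nut on the yellow washer, is fully seated and still gripped, and I turned it 53° clockwise, about 45° of nut turn after estimated play (the nut itself is hidden under the socket); I chose it by measuring the nuts, so no other socket was moved.

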